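# Fit the teapot's strainer and hold the lid off for the water

### The job

Get the teapot ready for the hot water: take the lid set by its bar knob (the outer lid, with the strainer that is the pot's inner lid hooked beneath it) and lower both together into the pot until the strainer is fully home with its two ears in the notches of the rim. Then turn the outer lid anticlockwise, seen from above, by a sixth of a turn to unhook it, lift it off alone and finish still holding it, level and still, a hand's breadth above the pot, while the strainer stays seated. Leave the pot where it stands and the tea things around it alone, and do not let the two lids come apart before they are home.

Things in the scene. Friction and masses are not known exactly. Their poses are not given: they have to be found in the camera images.
- teapot: white teapot without its lid, open at the top, body 111 mm across, loose, 0.5 to 1 kg. Origin: centre of its underside; z up; +x points to the spout (tip 95 mm out), -x to the loop handle (95 mm out). The rim is broken by two notches at +y and -y.
- pot_ledge (a point): centre of the pot's round mouth, level with the flat ledge inside the rim, 82 mm above the pot's origin. Ledge: radius 33 to 46 mm, round a hole of radius 33 mm. On it stands a rolled rim 7 mm thick, inner radius 39.5 mm, top 6 mm above the ledge, with two notches 20 mm wide, as deep as the ledge.
- pot_notch (a point): middle of the notch on the pot's +y side, 43 mm from the axis, on the ledge; the other notch faces it across the mouth
- inner_lid: inner lid: steel perforated plug lid with a strainer cup below, 0.1 to 0.15 kg. Origin: centre of the cup's flat underside, z up. Cup radius 28 mm, 28 mm deep; above it (28 to 31 mm) a flange of radius 37.5 mm that rests on the pot's ledge, with two flat ears along +y and -y. On top (36 to 49 mm) a T-shaped lug along x. Home in the pot, its origin is 54 mm above the pot's.
- ear (a point): on the inner lid's +y ear, 52 mm from the axis, mid-thickness. Each ear is 12 mm wide, 3 mm thick and reaches 58 mm out, past the outer lid's edge. The ears fit the notches either way round with 4 mm to spare on each side; the flange has 2 mm all round. Lying on the rim instead of in the notches, the set stands 6 mm too high.
- outer_lid: outer lid: white low dome, 95 mm across, 0.13 kg. Origin: centre of the underside of its locating ring, z up; resting on the inner lid it is 31 mm above the inner lid's origin, and 85 mm above the pot's when all is home. Dome top at 24 mm. Two hooks inside reach under the inner lid's T-lug with 2.5 mm of up-down play, so that the inner lid hangs from it.
- knob (a point): centre of the dark wooden bar knob on the outer lid, 35 mm above that lid's origin; the bar is 14 mm thick along the lid's x, 44 mm long along its y, 23 mm high (24 to 47 mm). Hooked: bar along the ears (to 0.1 rad). Turned anticlockwise (+z) on the inner lid by over 0.8 rad it is free; a stop ends the turn at 1.1 rad. It turns easily; the notches let the inner lid turn along by 0.1 rad.
- trivet: round cork trivet, 150 across, 12 high, on which the lid set stands at the start on the strainer's underside; origin: centre of its underside
- tea_tin: square dark green tea tin, 64x66x97, bystander
- tea_cup: small stoneware cup with a brown band and a handle, 73x100x66, bystander
- timer: round red kitchen timer, 66 across, 47 high, bystander
- lemon: a lemon, 71x53x51, bystander
- teaspoon: steel teaspoon, 130 long, lying near the front edge, bystander

How it is judged:
On the way, in this order (a step that is already met when the one before it is completed fails the run):
1. The lid set, held in the gripper and still hooked together, is lowered until the inner lid is fully home in the pot with its ears in the notches (z of inner_lid in the frame of teapot between 0.051 and 0.0565 m and horizontal distance between inner_lid and teapot below 0.005 m and angle between the y axis of inner_lid and the y axis of teapot, either way round below 0.16 rad and angle between each of inner_lid, teapot's own z axis and vertical below 0.06 rad and z of outer_lid in the frame of inner_lid below 0.0355 m and horizontal distance between outer_lid and inner_lid below 0.005 m and distance of teapot from where it was at the start of the episode below 0.03 m and angle between the x axis of outer_lid and the x axis of inner_lid, either way round below 0.4 rad and contact force between the fingers and outer_lid above 0.5 N), for 0.1 s.
2. The outer lid is turned on the seated inner lid until it is unhooked (z of inner_lid in the frame of teapot between 0.051 and 0.0565 m and horizontal distance between inner_lid and teapot below 0.005 m and angle between the y axis of inner_lid and the y axis of teapot, either way round below 0.16 rad and angle between each of inner_lid, teapot's own z axis and vertical below 0.06 rad and z of outer_lid in the frame of inner_lid below 0.0355 m and horizontal distance between outer_lid and inner_lid below 0.005 m and distance of teapot from where it was at the start of the episode below 0.03 m and angle between the x axis of outer_lid and the x axis of inner_lid, either way round above 0.72 rad), for 0.1 s.
At the end, for the whole second after the job is handed in: Inner lid home in the pot (height 2.5 mm, sideways 5 mm, ears within 0.16 rad of the notches), untouched; outer lid held in the gripper over the pot (80 mm), 50 to 215 mm above its seat, level to 0.25 rad, still, touching nothing else; pot within 30 mm of where it stood (z of inner_lid in the frame of teapot between 0.051 and 0.0565 m and horizontal distance between inner_lid and teapot below 0.005 m and angle between the y axis of inner_lid and the y axis of teapot, either way round below 0.16 rad and angle between each of inner_lid, teapot's own z axis and vertical below 0.06 rad and distance of teapot from where it was at the start of the episode below 0.03 m and z of outer_lid in the frame of teapot between 0.135 and 0.3 m and horizontal distance between outer_lid and teapot below 0.08 m and angle between outer_lid's own z axis and vertical below 0.25 rad and contact force between the fingers and outer_lid above 0.5 N and contact force between each of outer_lid, the fingers and inner_lid below 0.05 N and contact force between each of outer_lid, the arm and teapot below 0.05 N and linear speed of each of outer_lid, inner_lid below 0.03 m/s); the arm keeps its last pose, push and grip.
It fails at once if the outer lid comes off the inner lid elsewhere than with the inner lid home in the pot (distance between outer_lid and inner_lid above 0.05 m and not (horizontal distance between inner_lid and teapot below 0.008 m and z of inner_lid in the frame of teapot below 0.059 m)).
It fails at once if the pot is pushed more than 40 mm away or tipped (distance of teapot from where it was at the start of the episode above 0.04 m or angle between teapot's own z axis and vertical above 0.3 rad).
It fails at once if the tea tin, cup, timer, lemon or teaspoon is disturbed (moved over 30 mm) (distance of any of tea_tin, tea_cup, timer, lemon, teaspoon from where it was at the start of the episode above 0.03 m).
It also fails if it takes over 51 s, if anything falls off the work surface, if the arm or the gripper's body presses on something with over 40 N, if the wrist force passes 120 N, or if a joint passes its speed limit or range.

### The arm

A 6-joint arm with a two-finger parallel gripper is mounted at the origin on a cart in front of the work surface, level with it; the furniture and walls round the work are solid. World frame = base frame: x ahead of the robot, y to its left, z up, the work surface at z = 0. Lengths are in m, angles in rad, forces in N, time in s.
With the tool pointing down it reaches from about 0.225 to 0.875 m from the base axis. Payload 3.4 kg.
Tool frame: the origin (TCP) lies at the very end of the fingers, on their centre line; the grasp point (between the pads) lies 19 mm behind it; z points along the fingers, y is the line along which they close (so a half turn about z gives the same grasp; the last joint's range is limited). The gripper opens to 85 mm and grips with 20 to 120 N. Pads are 22 mm wide; open, the fingers measure 114 mm over their backs; the gripper's body (76 mm by 85 mm) begins 54 mm behind the grasp point. The pads swing forward as they close: fully open they stand 13 mm farther back than shut.
Start: joints at [-1.253, 0.276, 1.505, -0, 1.361, -0.121], TCP at [0.244, -0.521, 0.231] pointing down, gripper open.
Joint ranges: [-2.89, 2.89], [-0.75, 2.08], [0.22, 2.7], [-1.18, 4.32], [0.11, 2.71], [-2.7, 2.7]. Speed limits (rad/s): [2.57, 2.57, 3.14, 3.14, 3.14, 3.14].

### API

Orientations are given as a unit quaternion [w, x, y, z].
In Python, from rig import get_state, optics, sign_off gives the robot as it stands.
- The arm moves only by the tool send_rows, never from a script. Its argument "increments" is a list of rows, each an object with "gripper": the gripper's target within -1 to 1 (shut at 1, half-way at 0, fully open at -1); "linear": the shift along the world's x, y, z in m, a list of three; "delta_rot": the turn, a rotation vector about the world's x, y, z in rad, a list of three. In form: [{"gripper": gripper, "linear": [dx, dy, dz], "delta_rot": [rx, ry, rz]}, ...]. A call has 1 to 8 rows; each row is the pose to reach, as a shift and turn from the pose commanded when the call began; what a row does not reach only later rows make up. A row lasts 1/10 s, in which the tool goes at most 50 mm and 8.59 degrees, less where a joint would pass 70% of its speed; a pose out of reach is approached as far as the arm can. A call with a gripper value outside its range is refused whole. The fingers move at their own pace and stop on an object; "newtons" is the grip in N (left out, the last holds). Time passes only in rows, so rows that repeat a pose let the fingers close. It gives the time, the measured TCP pose, the force, the opening and the grip force at its end, in the units of the state.
- get_state(): the state, without advancing time (a new reading comes with each control period).
- optics.get_image(name): name is "scene" or "top"; returns a dict with "pixels" (480x640x3 uint8, blue, green, red), "K" (3x3 intrinsics, pixels), "k1" (the pictures are not rectified: a ray, as slopes to the right and down, at radius r is drawn at 1 + k1 r^2 times it, then the intrinsics apply), "rvec" (rotation vector, rad) and "tvec" (3), from world to camera coordinates, as OpenCV has them. Camera axes: x right, y down, z forward; pixel columns grow to the right and rows downward; lengths in m; the calibration is good to about 2 mm. A picture is of the moment at which its call begins. There is no depth.
- sign_off(): hands the job in; it is judged then, once.
The state is a dict: "clock": time; "qpos": joint angles; "qd": joint speeds; "effort": joint torques, N m; "position": TCP position; "ee_rot": TCP orientation; "contact_force": force on the tool from outside, world axes, zero at the start; "moment": the same for the moment, N m; "width": finger opening in m; "gripper_force": force on a finger pad.
Only numpy, scipy, OpenCV 4.12 (cv2) and the standard library are available. Lean on these libraries where they do the work, as an engineer would, in place of code of your own. Each camera call takes 0.05 s, during which the arm holds its last target. There are 200 camera calls.

## Working session

There is one attempt and no reset: what is moved stays moved. The work goes in short steps, Python scripts to look and compute and a tool call to move; the robot and the scene stay as the last step left them, time stands still between calls to the robot, and variables do not carry over. Pictures are saved under pics/ and viewed, at most 10 in all, crops included, and the job is handed in when it is done.

Besides the shell and the picture viewer there is one more tool, called after "Call:" in YAML: its name, and indented under it one key for each argument. send_rows: Moves the arm, as the interface text tells. Its arguments: {"type":"object","properties":{"increments":{"type":"array"},"newtons":{"type":"number"}},"required":["increments"]}

```bash
mkdir -p pics; cat > h.py <<'E'
import numpy as np, cv2
from rig import get_state, optics, sign_off
def grab(n,f):
    d=optics.get_image(n); cv2.imwrite(f'pics/{f}.png',d['pixels']); np.save(f'pics/{f}.npy',{k:np.array(d[k]) for k in('K','k1','rvec','tvec')},allow_pickle=True); return d
def cal(f): return np.load(f'pics/{f}.npy',allow_pickle=True).item()
def dist(d): return np.array([float(d['k1']),0,0,0,0])
def ray(d,u,v):
    p=cv2.undistortPoints(np.array([[[u,v]]],float),d['K'],dist(d))[0,0]
    R=cv2.Rodrigues(d['rvec'])[0]; return -R.T@d['tvec'].ravel(), R.T@np.array([p[0],p[1],1])
def at(d,u,v,z):
    c,r=ray(d,u,v); return c+r*(z-c[2])/r[2]
def proj(d,P): return cv2.projectPoints(np.array(P,float).reshape(-1,1,3),d['rvec'],d['tvec'],d['K'],dist(d))[0][:,0]
E
python3 - <<'E'
from h import *
for n in('scene','top'):
    d=grab(n,n+'0'); c,_=ray(cal(n+'0'),320,240); print(n,c,d['k1'],d['K'][0])
print(get_state())
E
```

```text
scene [-0.26303426  0.44879817  0.51391821] -0.13026192331126651 [524.18960758   0.         320.83793778]
top [0.36807844 0.03345542 1.12070336] 0.013235391821893943 [504.81321881   0.         315.33019911]
{'clock': 0.1, 'qpos': array([-1.25300580e+00,  2.76551872e-01,  1.50601181e+00,  1.07390290e-05,
        1.36068928e+00, -1.20999694e-01]), 'qd': array([-0.00035564, -0.00102527, -0.00275667,  0.00035557,  0.00020739,
       -0.0002573 ]), 'effort': array([ 1.91956649e-03, -4.17699552e+01, -2.46404457e+01, -1.12867292e-04,
        5.80587148e-03, -2.31695282e-05]), 'position': array([ 0.24413752, -0.52008209,  0.23051263]), 'ee_rot': array([-8.26652647e-04,  9.76029183e-01,  2.17638103e-01, -7.63263323e-05]), 'contact_force': array([ 0.45250583,  0.96035664, -0.69497191]), 'moment': array([ 0.03626384, -0.01692492,  0.04421387]), 'gripper_force': 0.0, 'width': 0.0854847151766968}
```

View pics/top0.png

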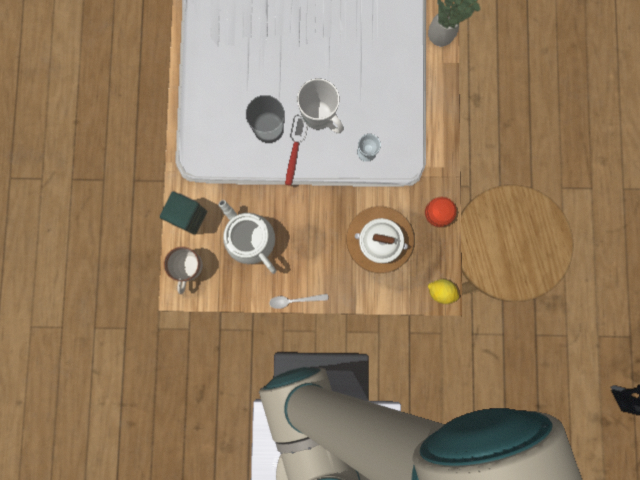

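View pics/scene0.png

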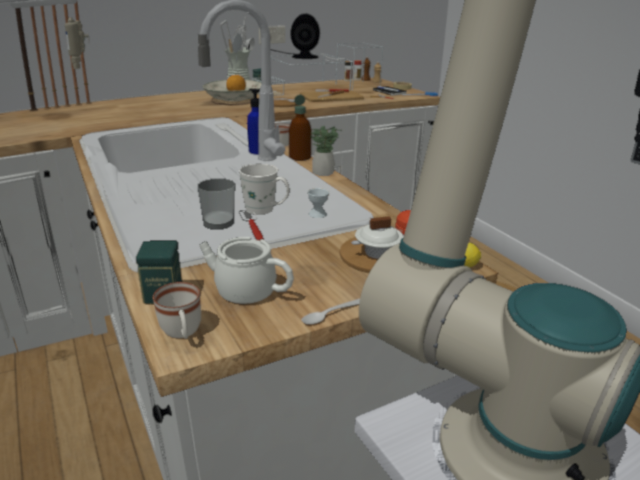

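The top view shows the pot at about (249,238), spout up-left and handle at lower right. The lid set is at about (382,241), with its bar and ears nearly left-right and tilted a little. I'll enlarge both.

```bash
python3 - <<'E'
import cv2,numpy as np
i=cv2.imread('pics/top0.png')
a=cv2.resize(i[190:290,200:300],(400*1,400),interpolation=cv2.INTER_CUBIC);b=cv2.resize(i[190:290,330:430],(400,400),interpolation=cv2.INTER_CUBIC)
a=cv2.resize(i[195:285,205:295],(400,400),interpolation=cv2.INTER_CUBIC);b=cv2.resize(i[195:285,337:427],(400,400),interpolation=cv2.INTER_CUBIC)
cv2.imwrite('pics/crop0.png',np.hstack([a,b]))
E
```

```text
(no output)
```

View pics/crop0.png

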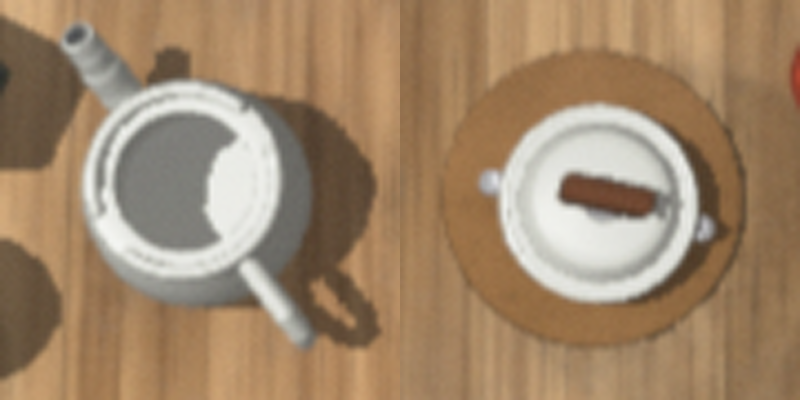

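```bash
python3 - <<'E'
from h import *
d=cal('top0');s=cal('scene0');k=400/90
def P(x,y,z,right=0): return at(d,(x+.5-400*right)/k-.5+(337 if right else 205),(y+.5)/k-.5+195,z)
ang=lambda a,b:np.degrees(np.arctan2(*(b-a)[1::-1]))
pc=P(182.5,180,.088); print('pot',pc)
st,hd=P(75,38,.085),P(305,340,.06); print('spout',st,'handle',hd,ang(hd,st),ang(pc,st),ang(hd,pc),np.hypot(*(st-pc)[:2]),np.hypot(*(hd-pc)[:2]))
for x,y in((103,212),(245,105)): q=P(x,y,.088); print('notch edge',ang(pc,q),np.hypot(*(q-pc)[:2]))
e1,e2=P(489,182,.0415,1),P(706,229,.0415,1); print('ears',e1,e2,(e1+e2)/2,ang(e2,e1),np.hypot(*(e1-e2)[:2]))
print('lid',P(599.5,202.5,.047,1)); b1,b2=P(564,190,.09,1),P(651,201,.09,1);print('bar',b1,b2,(b1+b2)/2,ang(b2,b1),np.hypot(*(b1-b2)[:2]))
print('trivet',P(593,198,.012,1))
print(proj(s,[pc,(e1+e2)/2+[0,0,.0485],e1,e2]))
E
```

```text
pot [0.49843963 0.17405477 0.088     ]
spout [0.56490236 0.22663239 0.085     ] handle [0.42669793 0.11775881 0.06      ] 38.230048740355954 38.346964558620506 38.1213994467565 0.08474492111896197 0.09119268547618706
notch edge 113.14663547617032 0.03946870067514946
notch edge -38.16995954674614 0.04531021510476569
ears [ 0.50719995 -0.05857229  0.0415    ] [ 0.48596617 -0.16375107  0.0415    ] [ 0.49658306 -0.11116168  0.0415    ] 78.58638230242033 0.10730073694433187
lid [ 0.49738951 -0.11144262  0.047     ]
bar [ 0.49777409 -0.08918939  0.09      ] [ 0.49329257 -0.12947134  0.09      ] [ 0.49553333 -0.10933037  0.09      ] 83.65172940163878 0.040530475941637036
trivet [ 0.50380858 -0.11292468  0.012     ]
[[244.15323733 247.0164534 ]
 [381.34043276 216.92716486]
 [354.38598058 241.99032626]
 [403.75088803 236.01156581]]
```

Call:
send_rows:
  increments:
    - {"gripper": -1, "linear": [0.252, 0.409, -0.03], "delta_rot": [0, 0, 1.0]}
    - {"gripper": -1, "linear": [0.252, 0.409, -0.03], "delta_rot": [0, 0, 1.0]}
    - {"gripper": -1, "linear": [0.252, 0.409, -0.03], "delta_rot": [0, 0, 1.0]}
    - {"gripper": -1, "linear": [0.252, 0.409, -0.03], "delta_rot": [0, 0, 1.0]}
    - {"gripper": -1, "linear": [0.252, 0.409, -0.03], "delta_rot": [0, 0, 1.0]}
    - {"gripper": -1, "linear": [0.252, 0.409, -0.03], "delta_rot": [0, 0, 1.0]}
    - {"gripper": -1, "linear": [0.252, 0.409, -0.03], "delta_rot": [0, 0, 1.0]}
    - {"gripper": -1, "linear": [0.252, 0.409, -0.03], "delta_rot": [0, 0, 1.0]}
  newtons: 60

```text
clock: 0.9
position: [0.4542, -0.1787, 0.2061]
ee_rot: [-0.0, 0.752, 0.659, -0.0]
contact_force: [1.3, -0.2, 0.8]
width: 0.0855
gripper_force: 0.0
```

Call:
send_rows:
  increments:
    - {"gripper": -1, "linear": [0, 0, 0], "delta_rot": [0, 0, 0]}
    - {"gripper": -1, "linear": [0, 0, 0], "delta_rot": [0, 0, 0]}

```text
clock: 1.1
position: [0.4538, -0.1796, 0.206]
ee_rot: [-0.0, 0.751, 0.66, -0.0]
contact_force: [0.8, 0.1, 0.0]
width: 0.0856
gripper_force: 0.0
```

```bash
cat >> h.py <<'E'
def st():
    s=get_state(); q=s['ee_rot']; R=cv2.Rodrigues(np.eye(3))[0]
    from scipy.spatial.transform import Rotation as Ro
    M=Ro.from_quat([q[1],q[2],q[3],q[0]]).as_matrix()
    print(s['clock'],s['position'].round(4),'yaw',np.degrees(np.arctan2(M[1,0],M[0,0])).round(2),'down',M[:,2].round(4),s['contact_force'].round(2),s['width'].round(4),s['gripper_force'])
E
python3 -c "
from h import *
st()"
```

```text
Traceback (most recent call last):
  File "h.py", line 17, in st
    print(s['clock'],s['position'].round(4),'yaw',np.degrees(np.arctan2(M[1,0],M[0,0])).round(2),'down',M[:,2].round(4),s['contact_force'].round(2),s['width'].round(4),s['gripper_force'])
                                                                                                                                                    ^^^^^^^^^^^^^^^^
AttributeError: 'float' object has no attribute 'round'
```

Call:
send_rows:
  increments:
    - {"gripper": -1, "linear": [0.021, 0.034, -0.03], "delta_rot": [0, 0, 0]}
    - {"gripper": -1, "linear": [0.043, 0.069, -0.07], "delta_rot": [0, 0, 0]}
    - {"gripper": -1, "linear": [0.043, 0.069, -0.09], "delta_rot": [0, 0, 0]}
    - {"gripper": -1, "linear": [0.043, 0.069, -0.11], "delta_rot": [0, 0, 0]}
    - {"gripper": -1, "linear": [0.043, 0.069, -0.11], "delta_rot": [0, 0, 0]}
    - {"gripper": -1, "linear": [0.043, 0.069, -0.11], "delta_rot": [0, 0, 0]}

```text
clock: 1.7
position: [0.4964, -0.1132, 0.0965]
ee_rot: [-0.0, 0.753, 0.658, -0.0]
contact_force: [0.9, -0.3, 0.3]
width: 0.0854
gripper_force: 0.0
```

```bash
sed -i "s/s\['width'\].round(4)/s['width']/; s/; R=cv2.Rodrigues(np.eye(3))\[0\]//" h.py
python3 - <<'E'
from h import *
st(); d=grab('scene','s1'); t=grab('top','t1')
a=cv2.resize(d['pixels'][140:290,300:460],(426,400),interpolation=cv2.INTER_CUBIC);b=cv2.resize(t['pixels'][195:285,337:427],(374,400),interpolation=cv2.INTER_CUBIC)
cv2.imwrite('pics/c1.png',np.hstack([a,b]))
E
```

```text
1.7 [ 0.4964 -0.1132  0.0965] yaw 82.32 down [-5.e-04 -3.e-04 -1.e+00] [ 0.88 -0.32  0.31] 0.08542354777706984 0.0
```

View pics/c1.png

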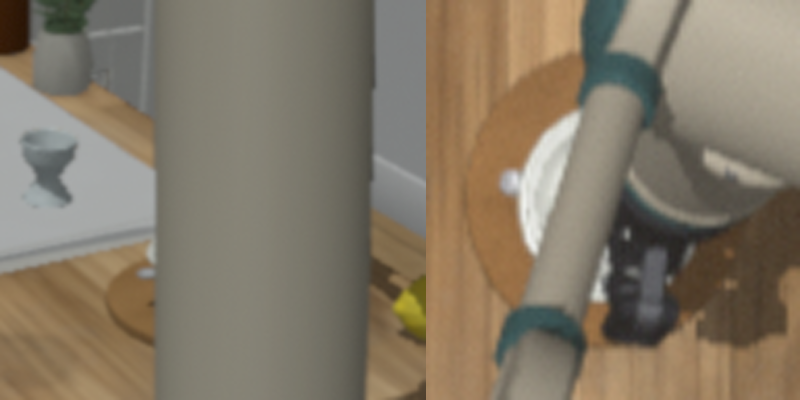

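The arm hides the lid in both views. The measured TCP pose fits the estimate, so I descend and grip.

Call:
send_rows:
  increments:
    - {"gripper": -1, "linear": [0, 0.0025, -0.012], "delta_rot": [0, 0, 0]}
    - {"gripper": -1, "linear": [0, 0.0025, -0.027], "delta_rot": [0, 0, 0]}
    - {"gripper": -1, "linear": [0, 0.0025, -0.027], "delta_rot": [0, 0, 0]}
    - {"gripper": 1, "linear": [0, 0.0025, -0.027], "delta_rot": [0, 0, 0]}
    - {"gripper": 1, "linear": [0, 0.0025, -0.027], "delta_rot": [0, 0, 0]}
    - {"gripper": 1, "linear": [0, 0.0025, -0.027], "delta_rot": [0, 0, 0]}
    - {"gripper": 1, "linear": [0, 0.0025, -0.027], "delta_rot": [0, 0, 0]}
    - {"gripper": 1, "linear": [0, 0.0025, -0.027], "delta_rot": [0, 0, 0]}

```text
clock: 2.6
position: [0.4971, -0.1093, 0.0698]
ee_rot: [0.0, 0.752, 0.659, 0.0]
contact_force: [-0.4, -1.0, 1.0]
width: 0.0128
gripper_force: 54.5
```

Call:
send_rows:
  increments:
    - {"gripper": 1, "linear": [0, 0, 0], "delta_rot": [0, 0, 0]}
    - {"gripper": 1, "linear": [0, 0, 0], "delta_rot": [0, 0, 0]}
    - {"gripper": 1, "linear": [0, 0, 0], "delta_rot": [0, 0, 0]}
    - {"gripper": 1, "linear": [0, 0, 0], "delta_rot": [0, 0, 0]}

```text
clock: 3.0
position: [0.4971, -0.1093, 0.0697]
ee_rot: [0.0, 0.752, 0.659, 0.0]
contact_force: [0.1, 0.3, 4.5]
width: 0.0128
gripper_force: 60.9
```

```bash
python3 -c "
from h import *
st()"
```

```text
3.0 [ 0.4971 -0.1093  0.0697] yaw 82.44 down [ 9.e-04 -3.e-04 -1.e+00] [0.11 0.26 4.46] 0.012755752483463374 60.883212089538574
```

Call:
send_rows:
  increments:
    - {"gripper": 1, "linear": [0, 0, 0.005], "delta_rot": [0, 0, 0]}
    - {"gripper": 1, "linear": [0, 0, 0.015], "delta_rot": [0, 0, 0]}
    - {"gripper": 1, "linear": [0, 0, 0.03], "delta_rot": [0, 0, 0]}
    - {"gripper": 1, "linear": [0, 0, 0.05], "delta_rot": [0, 0, 0]}
    - {"gripper": 1, "linear": [0, 0, 0.075], "delta_rot": [0, 0, 0]}
    - {"gripper": 1, "linear": [0, 0, 0.1], "delta_rot": [0, 0, 0]}
    - {"gripper": 1, "linear": [0, 0, 0.12], "delta_rot": [0, 0, 0]}
    - {"gripper": 1, "linear": [0, 0, 0.13], "delta_rot": [0, 0, 0]}

```text
clock: 3.8
position: [0.4972, -0.1093, 0.2014]
ee_rot: [0.001, 0.752, 0.659, 0.001]
contact_force: [0.2, -1.1, -3.1]
width: 0.0126
gripper_force: 59.9
```

Call:
send_rows:
  increments:
    - {"gripper": 1, "linear": [0, 0.02, 0], "delta_rot": [0, 0, 0.05]}
    - {"gripper": 1, "linear": [0, 0.05, 0], "delta_rot": [0, 0, 0.16]}
    - {"gripper": 1, "linear": [0, 0.085, 0], "delta_rot": [0, 0, 0.28]}
    - {"gripper": 1, "linear": [0, 0.12, 0], "delta_rot": [0, 0, 0.4]}
    - {"gripper": 1, "linear": [0, 0.155, 0], "delta_rot": [0, 0, 0.52]}
    - {"gripper": 1, "linear": [0, 0.19, 0], "delta_rot": [0, 0, 0.64]}
    - {"gripper": 1, "linear": [0, 0.22, 0], "delta_rot": [0, 0, 0.76]}
    - {"gripper": 1, "linear": [0, 0.24, 0], "delta_rot": [0, 0, 0.85]}

```text
clock: 4.6
position: [0.4957, 0.1329, 0.1987]
ee_rot: [-0.001, 0.411, 0.912, -0.0]
contact_force: [0.6, -1.1, -2.2]
width: 0.0127
gripper_force: 59.9
```

Call:
send_rows:
  increments:
    - {"gripper": 1, "linear": [0, 0.02, 0], "delta_rot": [0, 0, 0]}
    - {"gripper": 1, "linear": [0, 0.035, 0], "delta_rot": [0, 0, 0.02]}
    - {"gripper": 1, "linear": [0, 0.045, 0], "delta_rot": [0, 0, 0.02]}
    - {"gripper": 1, "linear": [0, 0.045, 0], "delta_rot": [0, 0, 0.02]}
    - {"gripper": 1, "linear": [0, 0.045, 0], "delta_rot": [0, 0, 0.02]}

```text
clock: 5.1
position: [0.4966, 0.1752, 0.1992]
ee_rot: [0.0, 0.404, 0.915, -0.001]
contact_force: [0.0, 0.2, -3.2]
width: 0.0124
gripper_force: 59.9
```

```bash
python3 - <<'E'
from h import *
st(); d=grab('scene','s2'); t=grab('top','t2')
a=cv2.resize(d['pixels'][170:310,180:320],(400,400),interpolation=cv2.INTER_CUBIC);b=cv2.resize(t['pixels'][190:280,205:295],(400,400),interpolation=cv2.INTER_CUBIC)
cv2.imwrite('pics/c2.png',np.hstack([a,b]))
E
```

```text
5.1 [0.4966 0.1752 0.1992] yaw 132.29 down [-4.e-04 -1.e-03 -1.e+00] [ 0.03  0.22 -3.17] 0.012382689213771185 59.87631618976593
```

View pics/c2.png

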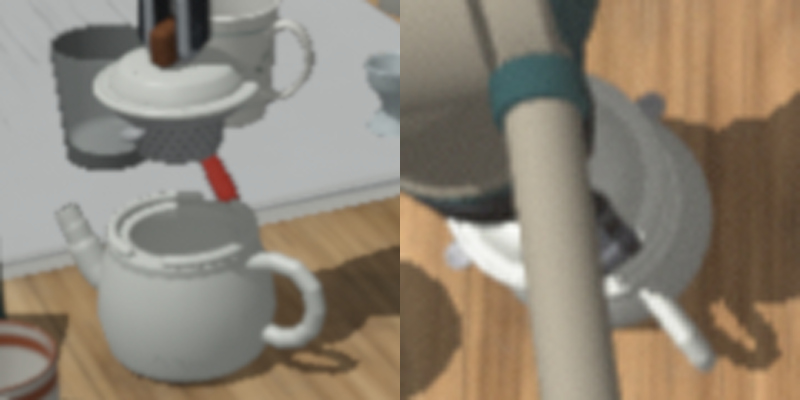

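The set hangs above the pot, still hooked. In the top crop the ears show at (652,103) and (458,258), in the scene crop at (130,130). I'll turn these into an offset from the notches.

```bash
python3 - <<'E'
from h import *
d=cal('t2');s=cal('s2');k=400/90
T=lambda x,y,z:at(d,(x+.5-400)/k-.5+205,(y+.5)/k-.5+190,z)
a,b=T(458,258,.1685),T(652,103,.1685)
print(a,b,(a+b)/2,np.degrees(np.arctan2(*(a-b)[1::-1])),np.hypot(*(a-b)[:2]))
inv=lambda p:(p-[180,170])*400/140
th=np.radians(128.2);u=np.array([np.cos(th),np.sin(th),0]);c=np.array([.498,.174,0.])
w=np.array([-u[1],u[0],0])
print('ear in scene',inv(proj(s,[a,b])))
print('notch near corners',inv(proj(s,[c+r*u+[0,0,.088]+m*w for r in(.0395,.0465) for m in(-.01,.01)])))
print('notch far corners',inv(proj(s,[c-r*u+[0,0,.088]+m*w for r in(.0395,.0465) for m in(-.01,.01)])))
t=np.linspace(0,2*np.pi,200);ring=inv(proj(s,c+np.c_[.0465*np.cos(t),.0465*np.sin(t),0*t+.088]));print('rim',ring.min(0),ring.max(0))
i=cv2.imread('pics/s2.png')[225:275,205:280];i=cv2.resize(i,None,fx=8,fy=8,interpolation=cv2.INTER_CUBIC);cv2.imwrite('pics/c3.png',i)
E
```

```text
[0.46347199 0.21535742 0.1685    ] [0.53168754 0.13455301 0.1685    ] [0.49757976 0.17495521 0.1685    ] 130.17125251079545 0.10574835479901541
ear in scene [[130.02057081 133.02295061]
 [218.88274422  67.2442994 ]]
notch near corners [[134.53409161 245.11413927]
 [163.75674541 252.37679062]
 [128.09227096 250.31377258]
 [157.44154585 257.66909657]]
notch far corners [[202.06932218 190.69368108]
 [229.89566317 197.02950159]
 [207.62747564 186.22226548]
 [235.33337831 192.48538673]]
rim [106.26007521 185.98599218] [260.50294721 257.93755306]
```

View pics/c3.png

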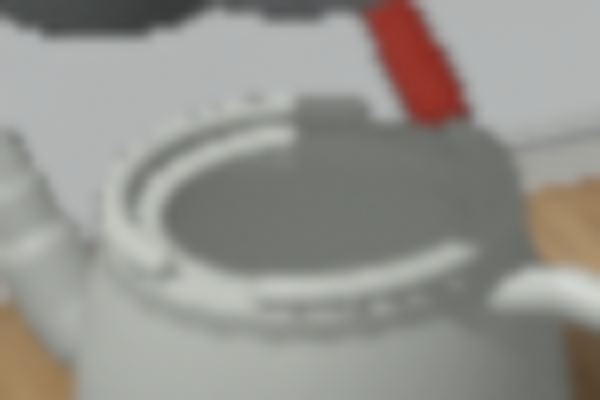

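Call:
send_rows:
  increments:
    - {"gripper": 1, "linear": [0.001, -0.001, -0.01], "delta_rot": [0, 0, -0.03]}
    - {"gripper": 1, "linear": [0.001, -0.001, -0.025], "delta_rot": [0, 0, -0.03]}
    - {"gripper": 1, "linear": [0.001, -0.001, -0.04], "delta_rot": [0, 0, -0.03]}
    - {"gripper": 1, "linear": [0.001, -0.001, -0.055], "delta_rot": [0, 0, -0.03]}
    - {"gripper": 1, "linear": [0.001, -0.001, -0.067], "delta_rot": [0, 0, -0.03]}
    - {"gripper": 1, "linear": [0.001, -0.001, -0.075], "delta_rot": [0, 0, -0.03]}
    - {"gripper": 1, "linear": [0.001, -0.001, -0.075], "delta_rot": [0, 0, -0.03]}

```text
clock: 5.9
position: [0.4969, 0.1744, 0.1231]
ee_rot: [-0.001, 0.418, 0.908, -0.001]
contact_force: [-0.4, -0.1, -2.7]
width: 0.0126
gripper_force: 59.9
```

Call:
send_rows:
  increments:
    - {"gripper": 1, "linear": [0, 0, -0.002], "delta_rot": [0, 0, 0]}
    - {"gripper": 1, "linear": [0, 0, -0.004], "delta_rot": [0, 0, 0]}
    - {"gripper": 1, "linear": [0, 0, -0.006], "delta_rot": [0, 0, 0]}
    - {"gripper": 1, "linear": [0, 0, -0.007], "delta_rot": [0, 0, 0]}
    - {"gripper": 1, "linear": [0, 0, -0.007], "delta_rot": [0, 0, 0]}

```text
clock: 6.4
position: [0.4976, 0.1749, 0.1174]
ee_rot: [0.0, 0.418, 0.908, 0.0]
contact_force: [0.4, -0.7, -2.5]
width: 0.0127
gripper_force: 59.9
```

```bash
python3 - <<'E'
from h import *
st(); d=grab('scene','s4'); t=grab('top','t4')
a=cv2.resize(d['pixels'][195:275,190:290],(500,400),interpolation=cv2.INTER_CUBIC);b=cv2.resize(t['pixels'][195:270,215:285],(300,321),interpolation=cv2.INTER_CUBIC)
b=cv2.copyMakeBorder(b,0,79,0,0,0)
cv2.imwrite('pics/c4.png',np.hstack([a,b]))
E
```

```text
6.4 [0.4976 0.1749 0.1174] yaw 130.57 down [ 1.e-04  1.e-04 -1.e+00] [ 0.44 -0.75 -2.45] 0.012652326918572376 59.882508516311646
```

View pics/c4.png

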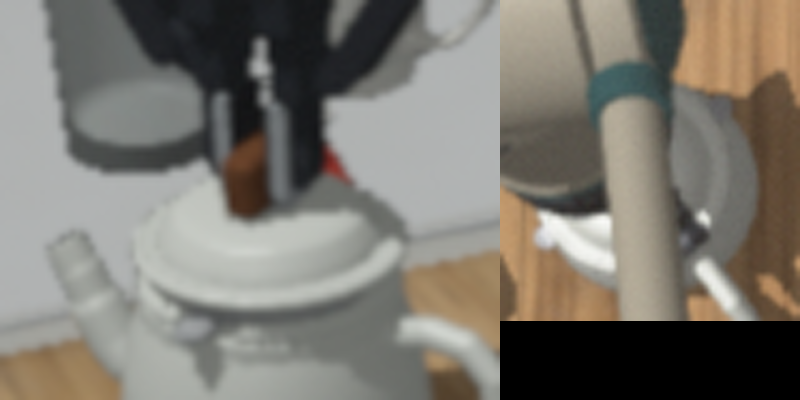

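The near ear, at (195,327) in the scene crop, sits between the notch edges, and no weight has come off the gripper. I go on down.

Call:
send_rows:
  increments:
    - {"gripper": 1, "linear": [0, 0, -0.0015], "delta_rot": [0, 0, 0]}
    - {"gripper": 1, "linear": [0, 0, -0.003], "delta_rot": [0, 0, 0]}
    - {"gripper": 1, "linear": [0, 0, -0.0045], "delta_rot": [0, 0, 0]}
    - {"gripper": 1, "linear": [0, 0, -0.0045], "delta_rot": [0, 0, 0]}

```text
clock: 6.9
position: [0.4977, 0.1748, 0.1128]
ee_rot: [-0.0, 0.418, 0.908, 0.0]
contact_force: [-0.3, -0.4, -2.3]
width: 0.0129
gripper_force: 60.1
```

Call:
send_rows:
  increments:
    - {"gripper": 1, "linear": [0, 0, -0.0007], "delta_rot": [0, 0, 0]}
    - {"gripper": 1, "linear": [0, 0, -0.0015], "delta_rot": [0, 0, 0]}
    - {"gripper": 1, "linear": [0, 0, -0.0015], "delta_rot": [0, 0, 0]}
    - {"gripper": 1, "linear": [0, 0, -0.0015], "delta_rot": [0, 0, 0]}

```text
clock: 7.3
position: [0.4979, 0.1749, 0.1118]
ee_rot: [0.0, 0.418, 0.908, 0.0]
contact_force: [-0.4, 0.6, 1.7]
width: 0.0129
gripper_force: 60.5
```

```bash
python3 - <<'E'
from h import *
st()
E
```

```text
7.3 [0.4979 0.1749 0.1118] yaw 130.57 down [ 7.e-04  2.e-04 -1.e+00] [-0.44  0.58  1.73] 0.012857382256263076 60.466378927230835
```

Call:
send_rows:
  increments:
    - {"gripper": 1, "linear": [0, 0, 0], "delta_rot": [0, 0, 0.06]}
    - {"gripper": 1, "linear": [0, 0, 0], "delta_rot": [0, 0, 0.12]}
    - {"gripper": 1, "linear": [0, 0, 0], "delta_rot": [0, 0, 0.18]}
    - {"gripper": 1, "linear": [0, 0, 0], "delta_rot": [0, 0, 0.24]}
    - {"gripper": 1, "linear": [0, 0, 0], "delta_rot": [0, 0, 0.3]}
    - {"gripper": 1, "linear": [0, 0, 0], "delta_rot": [0, 0, 0.36]}
    - {"gripper": 1, "linear": [0, 0, 0], "delta_rot": [0, 0, 0.42]}
    - {"gripper": 1, "linear": [0, 0, 0], "delta_rot": [0, 0, 0.48]}

```text
clock: 8.1
position: [0.4979, 0.1748, 0.1117]
ee_rot: [0.0, 0.189, 0.982, 0.0]
contact_force: [-1.0, 0.9, 1.1]
width: 0.013
gripper_force: 60.5
```

Call:
send_rows:
  increments:
    - {"gripper": 1, "linear": [0, 0, 0], "delta_rot": [0, 0, 0.06]}
    - {"gripper": 1, "linear": [0, 0, 0], "delta_rot": [0, 0, 0.12]}
    - {"gripper": 1, "linear": [0, 0, 0], "delta_rot": [0, 0, 0.18]}
    - {"gripper": 1, "linear": [0, 0, 0], "delta_rot": [0, 0, 0.24]}
    - {"gripper": 1, "linear": [0, 0, 0], "delta_rot": [0, 0, 0.3]}
    - {"gripper": 1, "linear": [0, 0, 0], "delta_rot": [0, 0, 0.36]}
    - {"gripper": 1, "linear": [0, 0, 0], "delta_rot": [0, 0, 0.42]}
    - {"gripper": 1, "linear": [0, 0, 0], "delta_rot": [0, 0, 0.47]}

```text
clock: 8.9
position: [0.4981, 0.1748, 0.1117]
ee_rot: [0.0, -0.045, 0.999, 0.0]
contact_force: [0.3, -0.8, 0.9]
width: 0.0131
gripper_force: 60.5
```

Call:
send_rows:
  increments:
    - {"gripper": 1, "linear": [0, 0, 0], "delta_rot": [0, 0, 0]}
    - {"gripper": 1, "linear": [0, 0, 0], "delta_rot": [0, 0, 0]}
    - {"gripper": 1, "linear": [0, 0, 0], "delta_rot": [0, 0, 0]}

```text
clock: 9.2
position: [0.4981, 0.1748, 0.1117]
ee_rot: [0.0, -0.043, 0.999, 0.0]
contact_force: [0.7, -1.3, 2.3]
width: 0.0127
gripper_force: 60.6
```

```bash
python3 - <<'E'
from h import *
st();print(get_state()['moment']); d=grab('scene','s5'); t=grab('top','t5')
a=cv2.resize(d['pixels'][195:275,190:290],(500,400),interpolation=cv2.INTER_CUBIC);b=cv2.resize(t['pixels'][195:270,215:285],(300,321),interpolation=cv2.INTER_CUBIC)
b=cv2.copyMakeBorder(b,0,79,0,0,0)
cv2.imwrite('pics/c5.png',np.hstack([a,b]))
E
```

```text
9.2 [0.4981 0.1748 0.1117] yaw -175.04 down [ 9.e-04  1.e-04 -1.e+00] [ 0.66 -1.34  2.32] 0.012658545396525762 60.64592957496643
[-0.09907463 -0.03522457 -0.02990204]
```

View pics/c5.png

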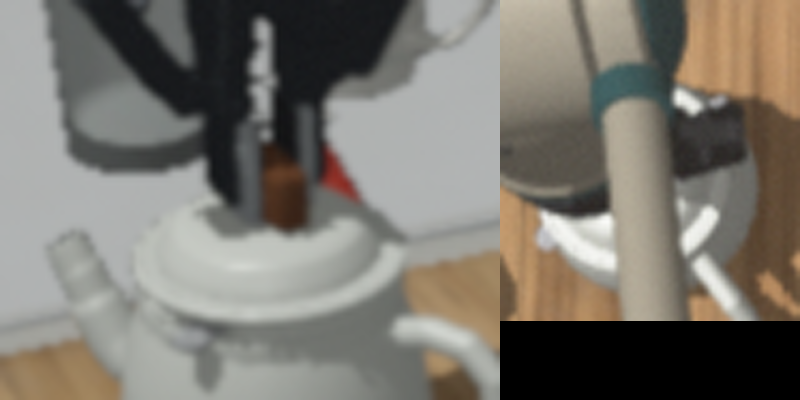

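The bar is turned, the lid sits low, and the ear is still in the notch at (190,337). I lift slowly and watch the weight.

Call:
send_rows:
  increments:
    - {"gripper": 1, "linear": [0, 0, 0.0015], "delta_rot": [0, 0, 0]}
    - {"gripper": 1, "linear": [0, 0, 0.003], "delta_rot": [0, 0, 0]}
    - {"gripper": 1, "linear": [0, 0, 0.0045], "delta_rot": [0, 0, 0]}
    - {"gripper": 1, "linear": [0, 0, 0.006], "delta_rot": [0, 0, 0]}
    - {"gripper": 1, "linear": [0, 0, 0.0065], "delta_rot": [0, 0, 0]}
    - {"gripper": 1, "linear": [0, 0, 0.0065], "delta_rot": [0, 0, 0]}

```text
clock: 9.9
position: [0.4977, 0.1749, 0.1179]
ee_rot: [0.0, -0.044, 0.999, 0.0]
contact_force: [-0.1, -0.7, -1.7]
width: 0.0125
gripper_force: 60.1
```

```bash
python3 - <<'E'
from h import *
f=[]
for _ in range(6): grab('scene','x'); f.append(get_state()['contact_force'])
print(np.mean(f,0),np.std(f,0)); st()
E
```

```text
[-0.16513287 -0.01449879 -1.46301897] [0.58006351 0.36456553 0.23242274]
10.2 [0.4976 0.1748 0.1178] yaw -175.0 down [-2.e-04  1.e-04 -1.e+00] [-1.19  0.41 -1.81] 0.012530173154246005 60.06332874298096
```

Only about 1.4 N hangs from the gripper, which is the outer lid alone, so it is unhooked. Lifting on.

Call:
send_rows:
  increments:
    - {"gripper": 1, "linear": [0, 0, 0.005], "delta_rot": [0, 0, 0]}
    - {"gripper": 1, "linear": [0, 0, 0.012], "delta_rot": [0, 0, 0]}
    - {"gripper": 1, "linear": [0, 0, 0.025], "delta_rot": [0, 0, 0]}
    - {"gripper": 1, "linear": [0, 0, 0.045], "delta_rot": [0, 0, 0]}
    - {"gripper": 1, "linear": [0, 0, 0.065], "delta_rot": [0, 0, 0]}
    - {"gripper": 1, "linear": [0, 0, 0.082], "delta_rot": [0, 0, 0]}
    - {"gripper": 1, "linear": [0, 0, 0.092], "delta_rot": [0, 0, 0]}
    - {"gripper": 1, "linear": [0, 0, 0.095], "delta_rot": [0, 0, 0]}

```text
clock: 11.0
position: [0.4984, 0.175, 0.2145]
ee_rot: [0.001, -0.044, 0.999, 0.0]
contact_force: [-0.0, 0.7, -1.8]
width: 0.0125
gripper_force: 60.1
```

Call:
send_rows:
  increments:
    - {"gripper": 1, "linear": [0, 0, 0], "delta_rot": [0, 0, 0]}
    - {"gripper": 1, "linear": [0, 0, 0], "delta_rot": [0, 0, 0]}
    - {"gripper": 1, "linear": [0, 0, 0], "delta_rot": [0, 0, 0]}
    - {"gripper": 1, "linear": [0, 0, 0], "delta_rot": [0, 0, 0]}

```text
clock: 11.4
position: [0.4973, 0.1747, 0.2121]
ee_rot: [-0.001, -0.044, 0.999, -0.0]
contact_force: [-0.2, 0.1, -1.2]
width: 0.0127
gripper_force: 60.1
```

```bash
python3 - <<'E'
from h import *
d=grab('scene','s6');st()
cv2.imwrite('pics/c6.png',cv2.resize(d['pixels'][150:300,180:320],(560,600),interpolation=cv2.INTER_CUBIC))
E
```

```text
11.45 [0.4974 0.1748 0.2123] yaw -175.0 down [-1.2e-03 -2.0e-04 -1.0e+00] [ 0.38 -0.84 -1.19] 0.01269061220380121 60.064287185668945
```

View pics/c6.png

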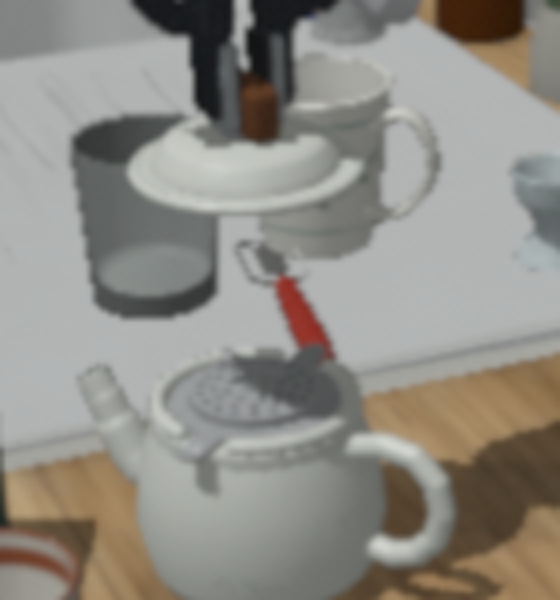

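The strainer is seated in the pot: its near ear at (205,445) lies in the notch and its far ear at (315,358). The outer lid, at (245,165), is held level above it.

```bash
python3 -c "
from rig import sign_off
print(sign_off())"
```

```text
the job is handed in; nothing more can be done
None
```

The job is handed in (no verdict came back): the strainer sits in the pot with its ears in the notches, and the outer lid is unhooked and held level about 100 mm above its seat, with nothing else seen to have moved.

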